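# Complete the sleeve carrier and hold it up level

## Task

Take the loose steel sleeve standing on the bench and slide it fully down onto the empty spigot of the two-spigot carrier. Then grip the carrier by its upright handle, lift it straight up about 10 cm clear of the bench with both sleeves on it, and finish while holding it there, steady and level: do not put it down or let go. Leave the other loose parts where they are.

Things in the scene. Friction and masses are not known exactly. Their poses are not given: they have to be found in the camera images.
- carrier: loose aluminium carrier, about 0.45 kg empty, at any yaw: a flat plate 200 mm (its x) by 56 mm (its y) by 8 mm thick lying on the bench, with a black upright handle in the middle and an upright round spigot near each end, 80 mm from the centre along x. Origin at the centre of the underside, z up. The spigot at +x is empty; the one at -x already carries a sleeve
- grip (a point): point to grip in the carrier's handle, on the carrier's centre line 85 mm above the plate's underside. The handle is a flat upright bar 28 mm along the carrier's x and 14 mm along its y (pinch it along y), top 105 mm above the underside; its flat sides are free from 8 mm up
- seat_empty (a point): foot of the empty spigot, on its axis at the plate top (8 mm above the underside): the sleeve origin comes here when fully down. Both spigots are 29 mm round stubs rising 36 mm above the plate top, the last 6 mm tapered to 21 mm
- seat_full (a point): foot of the other spigot, on its axis at the plate's top, where the sleeve already fitted rests
- sleeve: the loose sleeve to fit: plain steel sleeve (open tube) 40 mm outside, 32 mm bore, 45 mm tall, about 0.16 kg, standing upright; origin at the centre of its lower end, z along its axis. The bore is open at both ends, 1.5 mm clearance all round on the spigot; either end may go down
- sleeve_on: the sleeve already on the carrier, the same kind: plain steel sleeve (open tube) 40 mm outside, 32 mm bore, 45 mm tall, about 0.16 kg, standing upright; origin at the centre of its lower end, z along its axis
- plug: bystander: solid steel plug 40 mm across and 30 mm tall without a bore, standing loose on the bench near the sleeve; origin at the centre of its underside
- spacer: bystander: low steel spacer ring 58 mm outside, 42 mm bore, 14 mm tall, loose on the bench near the sleeve; origin at the centre of its underside
- cap0: loose aluminium cap, a disc 42 mm across and 14 mm tall, a bystander lying on the bench; origin at the centre of its underside
- cap1: loose aluminium cap, a disc 42 mm across and 14 mm tall, a bystander lying on the bench; origin at the centre of its underside
- cap2: loose aluminium cap, a disc 42 mm across and 14 mm tall, a bystander lying on the bench; origin at the centre of its underside
- tape: bystander: loose roll of yellow tape lying flat, 110 mm across, 48 mm tall; origin at the centre of its underside
Things that resemble listed ones, but are neither listed nor needed, are in the scene too. What is shaped like the sleeve but pink or yellow is not meant.

How it is judged:
By the outcome, as a careful person would: the job done as asked, in the order asked, and still so for the second after the job is handed in, while the arm keeps its last pose, push and grip.
It also fails if it takes over 64 s, if anything falls off the work surface, if the arm or the gripper's body presses on something with over 40 N, if the wrist force passes 120 N, or if a joint passes its speed limit or range.

## Robot

A 6-joint arm with a two-finger parallel gripper is mounted at the origin on the work surface. World frame = base frame: x ahead of the robot, y to its left, z up, the work surface at z = 0. Lengths are in m, angles in degrees, forces in N, time in s.
With the tool pointing down it reaches from about 0.25 to 0.725 m from the base axis. Payload 9.7 kg.
Tool frame: the origin (TCP) lies between the finger pads, 19 mm behind the fingertips; this is the grasp point; z points along the fingers, y is the direction in which the jaws open and shut (so a half turn about z gives the same grasp; the last joint's range is limited). The gripper opens to 85 mm and grips with 20 to 120 N. Pads are 22 mm wide; open, the fingers measure 114 mm over their backs; the gripper's body (76 mm by 85 mm) begins 54 mm behind the grasp point. The pads swing forward as they close: fully open they stand 13 mm farther back than shut.
Start: joints at [-69.328, 4.979, 10.078, 95.1, 0, 90], TCP at [0.194, -0.515, 0.25] pointing down, gripper open.
Joint ranges: [-179.16, 179.16], [-48.56, 103.87], [-65.8, 70.77], [-126.05, 130.52], [-82.76, 87.17], [-180, 180]. Speed limits (degrees/s): [127.2, 127.2, 147.25, 180, 180, 180].

## Interface

Orientations are given as [roll, pitch, yaw] about the fixed x, y, z axes, in that order (R = Rz(yaw) Ry(pitch) Rx(roll)).
In Python, from workcell import bot gives the robot as it stands.
- The arm moves only by the tool servo_tool, never from a script. Its argument "motion" is a list that holds one entry, the list of rows, each a list of 6 numbers: the shift along the tool's x, y, z in mm, then the turn, a rotation vector about the tool's x, y, z in rad. A call has 1 to 5 rows; each row shifts and turns the commanded pose from where the row before left it, along the tool's axes as they then stand; what a row does not reach is not made up. A row lasts 1/10 s, in which the tool goes at most 50 mm and 8.59 degrees, less where a joint would pass 70% of its speed; a pose out of reach is approached as far as the arm can. A call is refused whole if a number of a shift passes 50 or a number of a turn 0.15, either way. A call with a gripper value outside its range is refused whole. "gripper" is the finger opening in mm, from 0 to 85.4, set as the call begins (left out, the last holds). The fingers move at their own pace and stop on an object; "newtons" is the grip in N (left out, the last holds). Time passes only in rows, so rows that do not move let the fingers close. It gives the time, the measured TCP pose, the force and the opening at its end, in the units of the state.
- bot.get_obs(): the state, without advancing time (a new reading comes with each control period).
- bot.camera(name): name is "side" or "top"; returns a dict with "color" (400x640x3 uint8, red, green, blue), "fx", "fy", "cx", "cy" (pixels), "R" (3x3) and "t" (3): a world point X has camera coordinates R X + t. Camera axes: x right, y down, z forward; pixel columns grow to the right and rows downward; lengths in m; the calibration is good to about 2 mm. A picture is of the moment at which its call begins. There is no depth.
- bot.job_done(): hands the job in, once; it reports no verdict.
Trained networks look in a picture, given as the dict that the camera call returned (one of the last four; its "shot" number tells which), for a name from the list of things; names that differ only in an ending like _2 or _b are one class to them, and where a whole thing is asked for, a point or a joint stands for the part that bears it (a point fixed in the world has none). Each returns a list of dicts, best first, with "confidence" (0 to 1); they miss things now and then, are a little off and sometimes report something else, mostly with a low value. They report only what shows in the picture. A call takes as long as a camera call. They do not tell look-alikes from the thing itself.
- bot.look_for(picture, label): "rect" ([left, top, width, height] in pixels, round what is visible of it).
The state is a dict: "time": time; "q": joint angles; "qd": joint speeds; "joint_efforts": joint torques, N m; "ee_pos": TCP position; "tcp_rot": TCP orientation; "wrist_force": force on the tool from outside, world axes, zero at the start; "torque": the same for the moment, N m; "opening": finger opening in m.
Only numpy, scipy, OpenCV 4.12 (cv2) and the standard library are available. Lean on these libraries where they do the work, as an engineer would, in place of code of your own. Each camera call takes 0.05 s, during which the arm holds its last target.

## Working session

There is one attempt and no reset: what is moved stays moved. The work goes in short steps, Python scripts to look and compute and a tool call to move; the robot and the scene stay as the last step left them, time stands still between calls to the robot, and variables do not carry over. Pictures are saved under pics/ and viewed, and the job is handed in when it is done.

Besides the shell and the picture viewer there is one more tool, called by a JSON object that holds its "name" and its "arguments", one argument or row to a line. servo_tool: Moves the arm, as the interface text tells. Its arguments: {"type":"object","properties":{"motion":{"type":"array","items":{"type":"array","items":{"type":"array","items":{"type":"number"}}}},"gripper":{"type":"number"},"newtons":{"type":"number"}},"required":["motion"]}

```bash
mkdir -p pics; ls; python3 - <<'E'
from workcell import bot
import cv2,json,pickle
print(bot.get_obs())
for n in("top","side"):
    p=bot.camera(n)
    pickle.dump(p,open(f"pics/{n}0.pkl","wb"))
    cv2.imwrite(f"pics/{n}0.png",p["color"][:,:,::-1])
    print(n,p["fx"],p["fy"],p["cx"],p["cy"],p["R"],p["t"],p["shot"])
    for l in["carrier","grip","seat_empty","seat_full","sleeve","plug","spacer","cap0","tape"]:
        try: print(l,[(d["rect"],round(d["confidence"],2)) for d in bot.look_for(p,l)])
        except Exception as e: print(l,e)
E
```

```text
pics
{'time': 0.0, 'q': array([-6.93267825e+01,  5.01072180e+00,  1.00345532e+01,  9.51011783e+01,
        1.50961727e-03,  9.00003885e+01]), 'qd': array([ 0.00194366,  0.09738563, -0.04528058,  0.01222827,  0.07381553,
       -0.04067895]), 'joint_efforts': array([-2.25265967e-04, -5.20381773e+01,  4.64811873e+01,  1.60020887e-02,
        4.16513842e-05,  3.33622729e-06]), 'ee_pos': array([ 0.19410089, -0.51438031,  0.24928759]), 'tcp_rot': array([-1.79922653e+02, -1.50909146e-03,  2.06728270e+01]), 'wrist_force': array([0.7217193 , 0.03759275, 0.97485573]), 'torque': array([ 0.01054941, -0.00379609,  0.02857428]), 'opening': 0.08547371712882931}
top 457.67664083376707 457.67664083376707 317.3111593463797 199.69950865790463 [[-2.72361760e-03 -9.99942518e-01  1.03702514e-02]
 [-9.81695120e-01  6.98706219e-04 -1.90457876e-01]
 [ 1.90439682e-01 -1.06991596e-02 -9.81640594e-01]] [0.00195215 0.53261311 1.12700978] 1
carrier [([245.2, 180.8, 51.8, 69.1], 0.63)]
grip [([246.3, 178.7, 51.4, 72.6], 0.85)]
seat_empty [([248.3, 175.8, 51.8, 69.7], 0.72)]
seat_full [([245.6, 176.0, 58.1, 70.6],
[... 509 characters left out ...]
0.66492501]
 [ 0.04993546 -0.66305791 -0.74690071]] [0.55744608 0.08755906 1.07317225] 2
carrier [([299.3, 227.4, 17.2, 24.8], 0.66), ([291.5, 231.9, 88.3, 62.1], 0.63)]
grip [([293.8, 229.3, 83.2, 63.2], 0.91)]
seat_empty [([291.1, 230.2, 85.9, 59.6], 0.96)]
seat_full [([294.3, 232.0, 85.7, 59.6], 0.71), ([371.1, 190.0, 14.4, 14.9], 0.44), ([350.2, 121.4, 11.4, 25.2], 0.34)]
sleeve [([379.6, 139.8, 14.8, 23.5], 0.83), ([331.1, 107.5, 13.0, 21.8], 0.75), ([351.4, 123.9, 9.7, 24.3], 0.61)]
plug [([304.5, 140.2, 12.5, 16.2], 0.54)]
spacer [([341.3, 157.7, 18.7, 18.0], 0.72)]
cap0 [([385.7, 322.6, 20.7, 24.0], 0.88), ([260.5, 186.7, 19.3, 12.2], 0.67), ([367.7, 188.5, 17.5, 16.5], 0.6)]
tape []
```

View pics/top0.png

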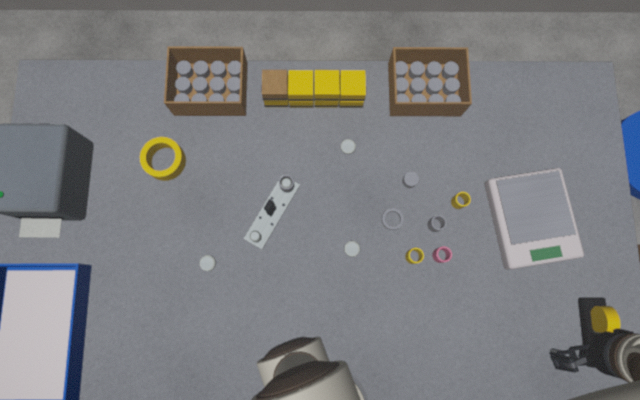

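View pics/side0.png

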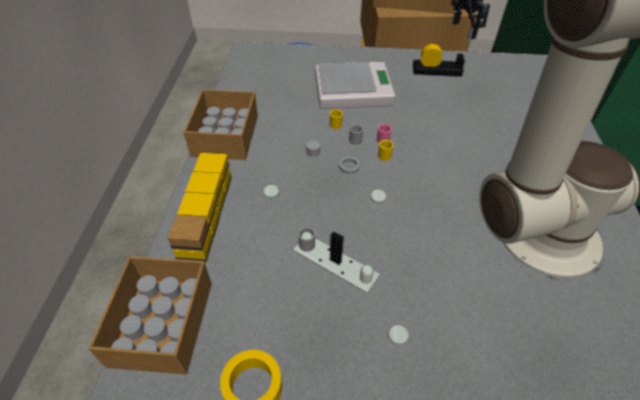

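```bash
python3 - <<'E'
import cv2,numpy as np
t=cv2.imread("pics/top0.png");s=cv2.imread("pics/side0.png")
def crop(im,x,y,w,h,k): return cv2.resize(im[y:y+h,x:x+w],None,fx=k,fy=k,interpolation=cv2.INTER_CUBIC)
cv2.imwrite("pics/c1.png",crop(t,370,170,110,100,7))
cv2.imwrite("pics/c2.png",crop(s,290,95,110,85,7))
cv2.imwrite("pics/c3.png",crop(t,230,165,80,90,6))
cv2.imwrite("pics/c4.png",crop(s,280,215,110,90,6))
E
```

```text
(no output)
```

View pics/c1.png

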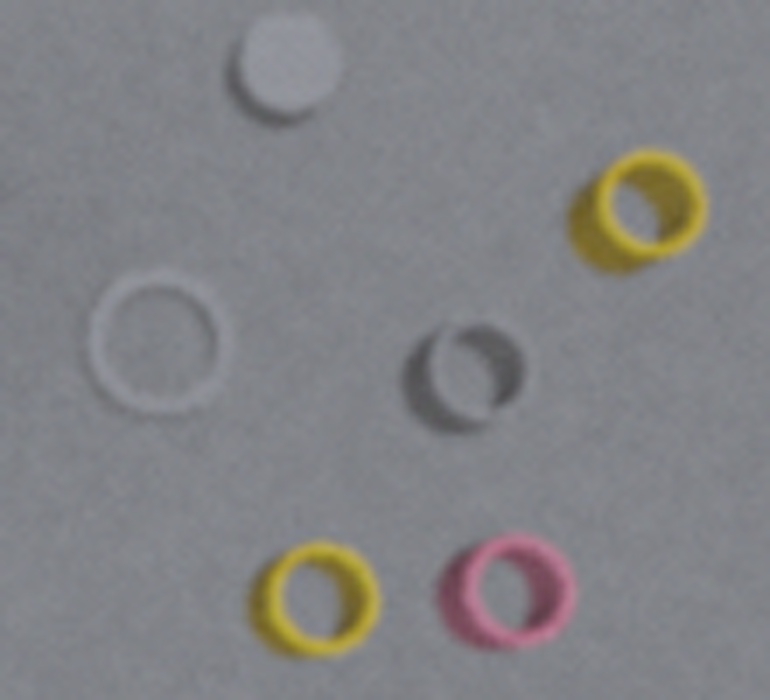

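View pics/c2.png

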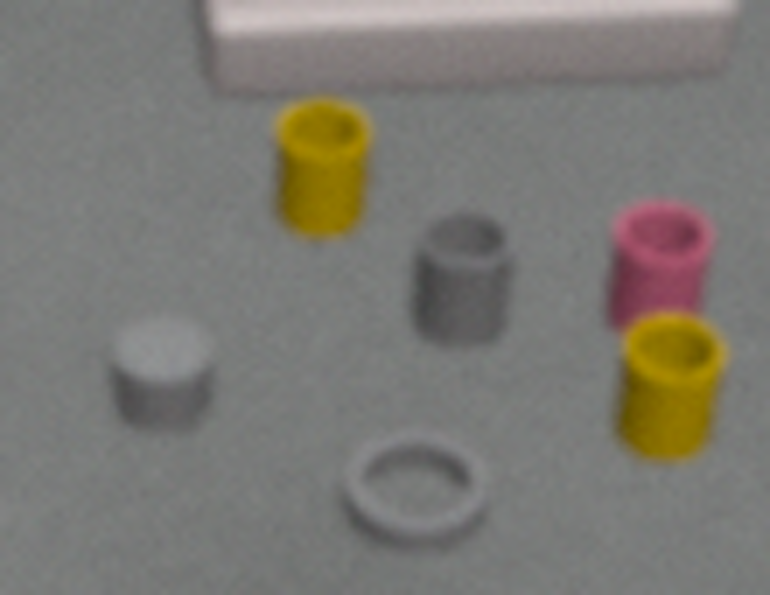

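View pics/c3.png

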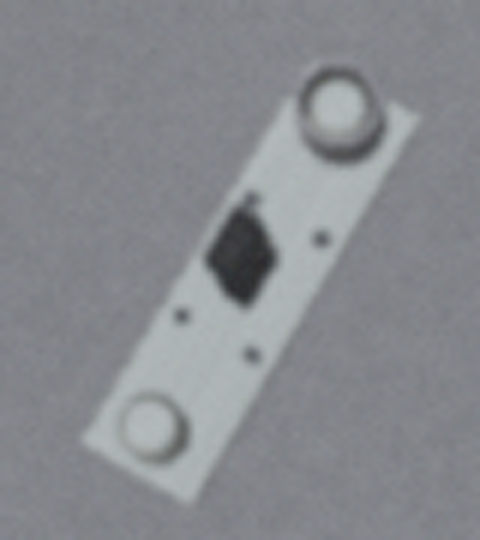

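View pics/c4.png

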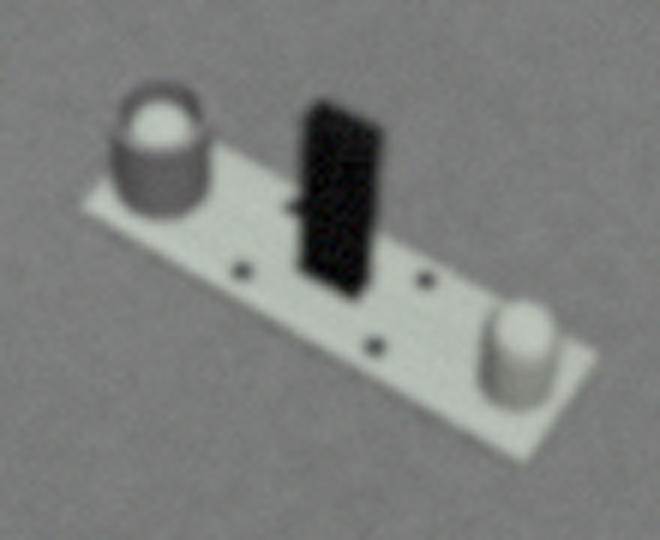

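The loose grey sleeve is at top (437,223) / side (356,135). It is an open grey tube about 45 mm tall. The others are the solid, lower plug at top (411,180), the spacer ring at (393,219), yellow tubes at (462,200) and (416,256), and the pink tube at (443,255), so only the grey one fits. The enlarged crops confirm it. The carrier is at top (272,213), with its empty spigot at the lower-left end, (255,236) in top and (367,273) in side. Next I fit poses in both views.

```bash
cat > h.py <<'E'
import numpy as np,cv2,pickle
from scipy.optimize import minimize
def proj(p,X):
    X=np.atleast_2d(X); c=X@np.array(p["R"]).T+np.array(p["t"])
    return np.c_[p["fx"]*c[:,0]/c[:,2]+p["cx"],p["fy"]*c[:,1]/c[:,2]+p["cy"]]
def ray(p,uv,z):
    d=np.array([(uv[0]-p["cx"])/p["fx"],(uv[1]-p["cy"])/p["fy"],1]);R=np.array(p["R"]);t=np.array(p["t"])
    o=-R.T@t; w=R.T@d; return o+w*(z-o[2])/w[2]
def soft(polys,shape=(400,640),k=4):
    m=np.zeros((shape[0]*k,shape[1]*k),np.uint8)
    for q in polys:
        q=(np.asarray(q)+.5)*k-.5
        h=cv2.convexHull(q.astype(np.float32))
        cv2.fillPoly(m,[np.round(h*16).astype(np.int32)],255,shift=4)
    return cv2.resize(m,(shape[1],shape[0]),interpolation=cv2.INTER_AREA)/255.
def circ(c,r,z,n=48):
    a=np.linspace(0,2*np.pi,n,endpoint=False);return np.c_[c[0]+r*np.cos(a),c[1]+r*np.sin(a),np.full(n,z)]
def cyl(c,r,z0,z1): return np.r_[circ(c,r,z0),circ(c,r,z1)]
def box(x,y,yaw,hx,hy,z0,z1):
    c,s=np.cos(yaw),np.sin(yaw)
    return np.array([[x+c*a*hx-s*b*hy,y+s*a*hx+c*b*hy,z] for a in(-1,1) for b in(-1,1) for z in(z0,z1)])
E
cat > fit.py <<'E'
from h import *
T=pickle.load(open("pics/top0.pkl","rb"));S=pickle.load(open("pics/side0.pkl","rb"))
def carr(cams):
    def cost(v):
        x,y,yaw=v[0],v[1],v[2];e=0
        ax=np.array([np.cos(yaw),np.sin(yaw)])
        for p in cams:
            g=p["color"].astype(float).mean(2)
            m=soft([proj(p,box(x,y,yaw,.1,.028,.001,.008))])
            c=np.array([x,y])
            ig=soft([proj(p,cyl(c-.08*ax,.024,.008,.055)),proj(p,cyl(c+.08*ax,.018,.008,.046)),proj(p,box(x,y,yaw,.017,.01,.008,.108))])
            pts=proj(p,box(x,y,yaw,.13,.06,0,.008));x0,y0=pts.min(0).astype(int);x1,y1=pts.max(0).astype(int)
            sl=(slice(y0,y1),slice(x0,x1));w=(1-ig[sl])*1.;mm=m[sl];gg=g[sl]
            A=np.c_[mm.ravel(),np.ones(mm.size)]*np.sqrt(w.ravel())[:,None];b=gg.ravel()*np.sqrt(w.ravel())
            s=np.linalg.lstsq(A,b,rcond=None)[0];e+=np.sum((A@s-b)**2)/w.sum()
        return e
    # start
    f=ray(T,(286.5,184),.044);n=ray(T,(255.5,236),.044)
    d=n-f;x0=[*((f+n)/2)[:2],np.arctan2(d[1],d[0])]
    r=minimize(cost,x0,method="Nelder-Mead",options=dict(initial_simplex=[x0]+[np.array(x0)+np.eye(3)[i]*[.005,.005,.05][i] for i in range(3)],xatol=1e-5,fatol=1e-4))
    return r.x,r.fun,x0,np.hypot(*d[:2])
for n,c in(("both",[T,S]),("T",[T]),("S",[S])):
    v,f,x0,L=carr(c)
    e=v[:2]+.08*np.array([np.cos(v[2]),np.sin(v[2])])
    print(n,np.round(v[:2]*1e3,1),np.degrees(v[2]).round(2),"seat",np.round(e*1e3,1),f,np.round(x0,3),L)
    np.save(f"carr_{n}.npy",v)
def draw(v,sl=None):
    for n,p in(("top",T),("side",S)):
        k=6;im=cv2.resize(p["color"][:,:,::-1],None,fx=k,fy=k,interpolation=cv2.INTER_CUBIC)
        c=v[:2];ax=np.array([np.cos(v[2]),np.sin(v[2])])
        def l(P,col):
            q=(proj(p,P)+.5)*k-.5;cv2.polylines(im,[np.round(q).astype(np.int32)],True,col,1)
        for b,z in((box(*c,v[2],.1,.028,0,.008),1),(box(*c,v[2],.014,.007,.008,.105),1)):
            l(b[[1,3,7,5]],(0,0,255))
        l(circ(c+.08*ax,.0145,.008),(0,255,0));l(circ(c+.08*ax,.0105,.044),(0,255,0))
        l(circ(c-.08*ax,.02,.053),(255,0,0));l(circ(c-.08*ax,.02,.008),(255,0,0))
        o=proj(p,[*c,.03])[0].astype(int)*k;cv2.imwrite(f"pics/ov_{n}.png",im[o[1]-290:o[1]+290,o[0]-330:o[0]+330])
draw(np.load("carr_both.npy"))
# loose sleeve from side and top by rim pixels
print("sleeve top rim",ray(T,(437.9,223.3),.045)*1e3)
print("sleeve top-side rim (side)",ray(S,(290+(463+.5)/7-.5,95+(242+.5)/7-.5),.045)*1e3)
E
python3 fit.py
```

```text
both [511.1 119.5] 150.08 seat [441.8 159.4] 70.24941320341861 [0.508 0.12  2.623] 0.1563938454609452
T [512.  122.8] 150.2 seat [442.6 162.6] 14.398747193996014 [0.508 0.12  2.623] 0.1563938454609452
S [509.7 117.3] 150.5 seat [440.  156.7] 27.72655903956189 [0.508 0.12  2.623] 0.1563938454609452
sleeve top rim [ 471.82235076 -308.73510865   45.        ]
sleeve top-side rim (side) [ 475.25452336 -309.74249096   45.        ]
```

View pics/ov_top.png

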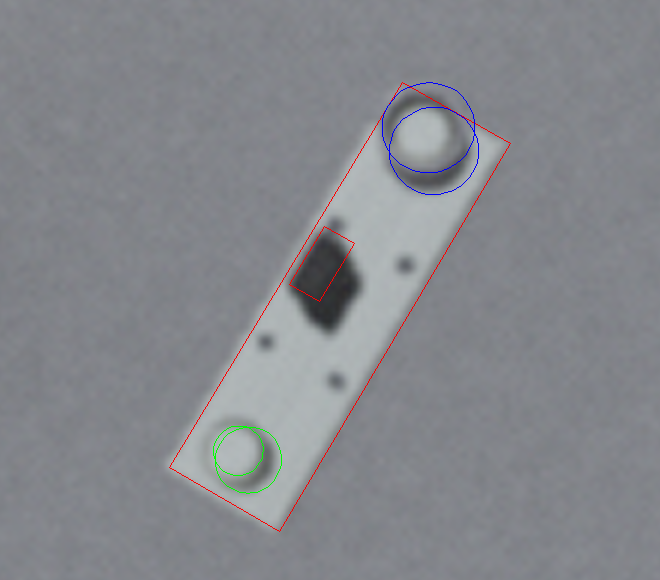

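View pics/ov_side.png

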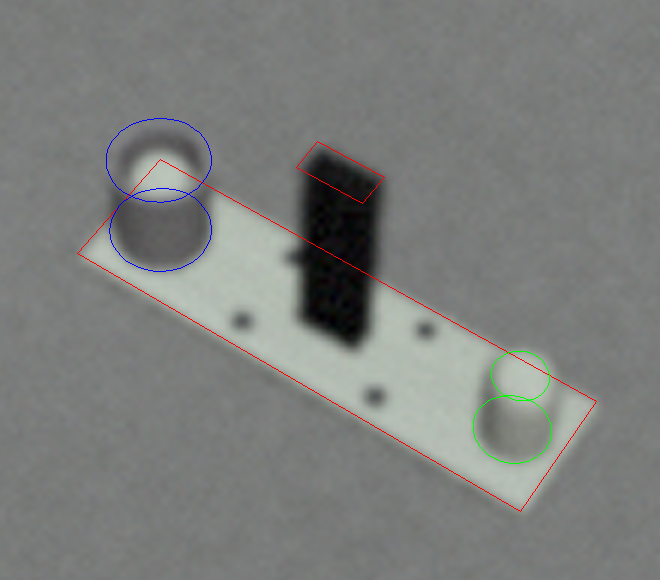

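Top and side disagree by about 5 mm in absolute position. That's fine for grasping, and I'll place by relative measurement. I'll turn the tool to yaw 150° so that one tool yaw serves both the pick and the placement.

{"name": "servo_tool", "arguments": {
  "motion": [
    [[0,0,0,0,0,-0.149],[0,0,0,0,0,-0.149],[0,0,0,0,0,-0.149],[0,0,0,0,0,-0.149],[0,0,0,0,0,-0.149]]
  ],
  "gripper": 68,
  "newtons": 40
}}

```text
time: 1.5
ee_pos: [0.1942, -0.5146, 0.25]
tcp_rot: [180.0, -0.0, 63.7]
wrist_force: [-0.0, 0.2, 0.1]
opening: 0.0683
```

{"name": "servo_tool", "arguments": {
  "motion": [
    [[0,0,0,0,0,-0.149],[0,0,0,0,0,-0.149],[0,0,0,0,0,-0.149],[0,0,0,0,0,-0.149],[0,0,0,0,0,-0.149]]
  ]
}}

```text
time: 2.0
ee_pos: [0.1942, -0.5146, 0.25]
tcp_rot: [-180.0, 0.0, 106.4]
wrist_force: [-0.6, -0.5, 0.4]
opening: 0.0682
```

{"name": "servo_tool", "arguments": {
  "motion": [
    [[0,0,0,0,0,-0.149],[0,0,0,0,0,-0.149],[0,0,0,0,0,-0.149],[0,0,0,0,0,-0.149],[0,0,0,0,0,-0.149]]
  ]
}}

```text
time: 2.5
ee_pos: [0.1942, -0.5146, 0.25]
tcp_rot: [-180.0, 0.0, 149.1]
wrist_force: [-0.6, -0.2, -0.3]
opening: 0.0678
```

```bash
cat > go.py <<'E'
import sys,numpy as np
from workcell import bot
from scipy.spatial.transform import Rotation as Ro
# usage: go.py x y z yaw (m,deg): remaining shift in tool mm and turn
o=bot.get_obs();R=Ro.from_euler("xyz",o["tcp_rot"],degrees=True)
tgt=np.array([float(a) for a in sys.argv[1:4]]);yaw=float(sys.argv[4])
print("t",o["time"],"pos",o["ee_pos"].round(4),"rot",o["tcp_rot"].round(2),"F",o["wrist_force"].round(1),"op",o["opening"].round(4),"q",o["q"].round(0))
Rt=Ro.from_euler("xyz",[180,0,yaw],degrees=True)
print("shift mm",(R.inv().apply(tgt-o["ee_pos"])*1e3).round(1),"shift in target frame",(Rt.inv().apply(tgt-o["ee_pos"])*1e3).round(1),"turn",(R.inv()*Rt).as_rotvec().round(4))
E
python3 go.py .4735 -.309 .25 150.2
```

```text
Traceback (most recent call last):
  File "go.py", line 7, in <module>
    print("t",o["time"],"pos",o["ee_pos"].round(4),"rot",o["tcp_rot"].round(2),"F",o["wrist_force"].round(1),"op",o["opening"].round(4),"q",o["q"].round(0))
                                                                                                                  ^^^^^^^^^^^^^^^^^^
AttributeError: 'float' object has no attribute 'round'
```

```bash
sed -i 's/o\["opening"\].round(4)/round(float(o["opening"]),4)/' go.py; python3 go.py .4735 -.309 .15 150.2
```

```text
t 2.5 pos [ 0.1942 -0.5146  0.25  ] rot [-180.      0.    149.08] F [-0.6 -0.2 -0.3] op 0.0678 q [-69.   5.  10.  95.   0. -38.]
shift mm [-134.   319.9  100. ] shift in target frame [-140.2  317.2  100. ] turn [-0.      0.     -0.0196]
```

{"name": "servo_tool", "arguments": {
  "motion": [
    [[-17.5,39.6,8,0,0,-0.02],[-17.5,39.6,8,0,0,0],[-17.5,39.6,8,0,0,0],[-17.5,39.6,10,0,0,0]]
  ]
}}

```text
time: 2.9
ee_pos: [0.3358, -0.4124, 0.216]
tcp_rot: [-180.0, 0.0, 149.8]
wrist_force: [-0.6, -0.0, 0.5]
opening: 0.0681
```

{"name": "servo_tool", "arguments": {
  "motion": [
    [[-17.5,39.6,15,0,0,0],[-17.5,39.6,15,0,0,0],[-17.5,39.6,18,0,0,0],[-17.5,39.6,18,0,0,0],[0,0,0,0,0,0]]
  ]
}}

```text
time: 3.4
ee_pos: [0.477, -0.308, 0.1469]
tcp_rot: [179.9, -0.2, 150.1]
wrist_force: [-0.3, -0.8, -0.7]
opening: 0.0681
```

```bash
cat > snap.py <<'E'
import sys,pickle,cv2
from workcell import bot
tag=sys.argv[1];a=[int(v) for v in sys.argv[2:]]  # top cx cy side cx cy
ims=[]
for n,(cx,cy) in(("top",a[:2]),("side",a[2:4])):
    p=bot.camera(n);pickle.dump(p,open(f"pics/{n}_{tag}.pkl","wb"))
    c=p["color"][max(cy-50,0):cy+50,max(cx-65,0):cx+65,::-1]
    c=cv2.resize(c,(390*2,300*2) if 0 else (390,300),interpolation=cv2.INTER_CUBIC);ims.append(c)
import numpy as np
o=np.hstack(ims);cv2.imwrite(f"pics/snap_{tag}.png",o)
E
python3 snap.py a 437 223 356 125; python3 go.py .4735 -.309 .028 150.2
```

```text
t 3.5 pos [ 0.4751 -0.3107  0.1494] rot [-1.7999e+02 -7.0000e-02  1.5000e+02] F [-0.5 -0.2  0.3] op 0.0679 q [-33.   7.   1.  84.  -0.  -3.]
shift mm [  2.1   0.7 121.4] shift in target frame [  2.2   0.7 121.4] turn [-0.0002 -0.0013 -0.0035]
```

View pics/snap_a.png

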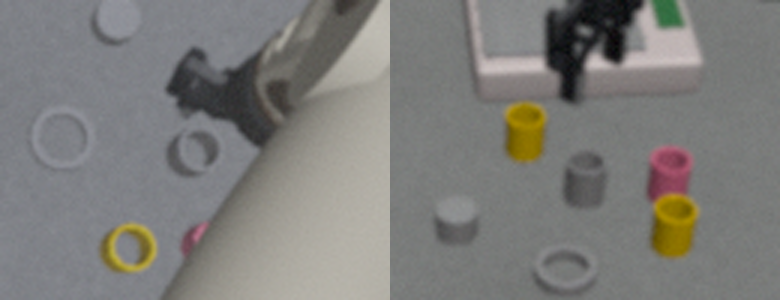

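```bash
cat > pt.py <<'E'
from h import *;import sys
tag=sys.argv[1];X=[float(a) for a in sys.argv[2:5]]
for n in("top","side"):
    p=pickle.load(open(f"pics/{n}_{tag}.pkl","rb"));print(n,proj(p,X).round(1))
E
python3 pt.py a .4751 -.3107 .14;python3 pt.py a .4735 -.309 .045
```

```text
top [[449.5 216.3]]
side [[358.1 101.4]]
top [[438.  222.7]]
side [[356.3 129.3]]
```

{"name": "servo_tool", "arguments": {
  "motion": [
    [[0.5,0.2,20,0,0,0],[0.5,0.2,20,0,0,0],[0.5,0.2,20,0,0,0],[0.5,0,15,0,0,0],[0,0,0,0,0,0]]
  ]
}}

```text
time: 4.0
ee_pos: [0.4719, -0.3102, 0.0735]
tcp_rot: [180.0, -0.1, 149.8]
wrist_force: [0.4, 0.9, -0.5]
opening: 0.0681
```

```bash
python3 snap.py b 437 223 356 125; python3 go.py .4735 -.309 .028 150.2
```

```text
t 4.1 pos [ 0.4731 -0.3106  0.0758] rot [-1.8000e+02  3.0000e-02  1.4982e+02] F [0.2 0.4 1.3] op 0.0683 q [-33.   7.  -7.  76.  -0.  -3.]
shift mm [ 0.5  1.6 47.8] shift in target frame [ 0.5  1.6 47.8] turn [-0.0001  0.0006 -0.0065]
```

View pics/snap_b.png

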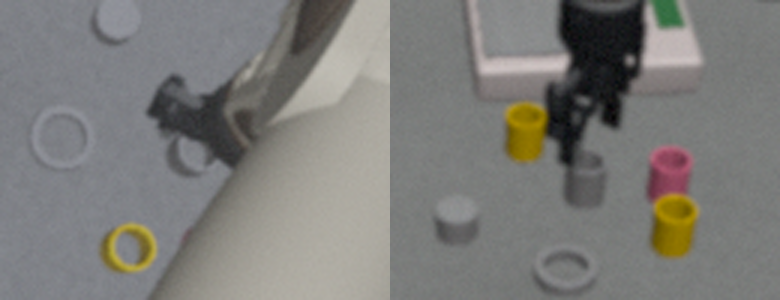

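{"name": "servo_tool", "arguments": {
  "motion": [
    [[-0.7,1.2,12,0,0,0],[-0.8,1.3,12,0,0,0],[0,0,12,0,0,0],[0,0,11.5,0,0,0],[0,0,0,0,0,0]]
  ]
}}

```text
time: 4.6
ee_pos: [0.4748, -0.3079, 0.025]
tcp_rot: [180.0, -0.2, 149.9]
wrist_force: [-0.4, 0.6, 0.4]
opening: 0.0674
```

{"name": "servo_tool", "arguments": {
  "motion": [
    [[0,0,0,0,0,0],[0,0,0,0,0,0],[0,0,0,0,0,0],[0,0,0,0,0,0],[0,0,0,0,0,0]]
  ],
  "gripper": 20,
  "newtons": 40
}}

```text
time: 5.1
ee_pos: [0.4763, -0.3089, 0.0282]
tcp_rot: [-180.0, 0.1, 149.9]
wrist_force: [0.0, 1.1, 3.7]
opening: 0.0394
```

{"name": "servo_tool", "arguments": {
  "motion": [
    [[0,0,0,0,0,0],[0,0,0,0,0,0],[0,0,0,0,0,0]]
  ]
}}

```text
time: 5.4
ee_pos: [0.4763, -0.3089, 0.0282]
tcp_rot: [-180.0, 0.1, 149.9]
wrist_force: [0.5, -0.2, 4.8]
opening: 0.039
```

```bash
python3 snap.py c 437 223 356 125; python3 go.py .4735 -.309 .15 150.2
```

```text
t 5.5 pos [ 0.4763 -0.3089  0.0282] rot [-1.8000e+02  8.0000e-02  1.4987e+02] F [0.1 0.  6.2] op 0.0394 q [-33.   9. -10.  71.   0.  -3.]
shift mm [   2.2   -1.5 -121.8] shift in target frame [   2.4   -1.5 -121.8] turn [-0.0001  0.0013 -0.0057]
```

View pics/snap_c.png

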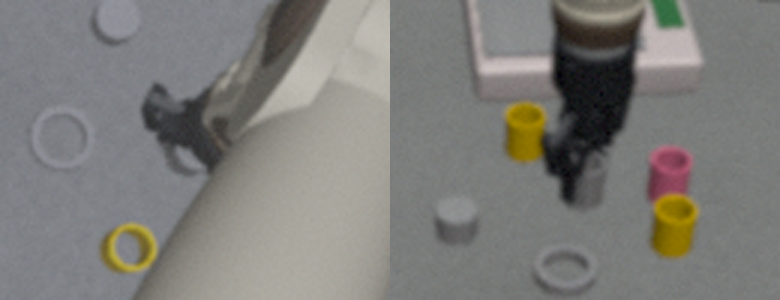

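{"name": "servo_tool", "arguments": {
  "motion": [
    [[0,0,-15,0,0,0],[0,0,-30,0,0,0],[0,0,-40,0,0,0],[0,0,-35,0,0,0],[0,0,-12,0,0,0]]
  ]
}}

```text
time: 6.0
ee_pos: [0.4768, -0.3092, 0.164]
tcp_rot: [-180.0, 0.3, 149.9]
wrist_force: [0.1, -0.2, -1.7]
opening: 0.0394
```

{"name": "servo_tool", "arguments": {
  "motion": [
    [[12,17.6,0,0,0,0],[22,32.3,0,0,0,0],[22,32.3,0,0,0,0],[22,32.3,0,0,0,0],[22,32.3,0,0,0,0]]
  ]
}}

```text
time: 6.5
ee_pos: [0.4623, -0.13, 0.1587]
tcp_rot: [-180.0, -0.1, 149.8]
wrist_force: [0.3, -0.1, -0.9]
opening: 0.0391
```

{"name": "servo_tool", "arguments": {
  "motion": [
    [[22,32.3,0,0,0,0],[22,32.3,0,0,0,0],[22,32.3,0,0,0,0],[22,32.3,0,0,0,0],[22,32.3,0,0,0,0]]
  ]
}}

```text
time: 7.0
ee_pos: [0.4482, 0.0649, 0.1589]
tcp_rot: [-180.0, -0.0, 149.9]
wrist_force: [1.6, -0.9, -2.3]
opening: 0.0398
```

{"name": "servo_tool", "arguments": {
  "motion": [
    [[22,32.3,0,0,0,0],[22,32.3,0,0,0,0],[8,12,0,0,0,0],[0,0,0,0,0,0],[0,0,0,0,0,0]]
  ]
}}

```text
time: 7.5
ee_pos: [0.4422, 0.1554, 0.159]
tcp_rot: [-179.9, -0.0, 149.9]
wrist_force: [-0.1, -0.9, -1.2]
opening: 0.039
```

```bash
python3 snap.py d 260 220 350 255; python3 go.py .4418 .1594 .10 150.2
```

```text
t 7.6 pos [0.4425 0.1548 0.1593] rot [-1.7997e+02 -1.0000e-02  1.4981e+02] F [-0.1  0.4 -2. ] op 0.0393 q [ 19.  -7. -12.  85.  -0.  49.]
shift mm [ 2.9  3.7 59.3] shift in target frame [ 2.9  3.7 59.3] turn [-0.0006 -0.0002 -0.0068]
```

View pics/snap_d.png

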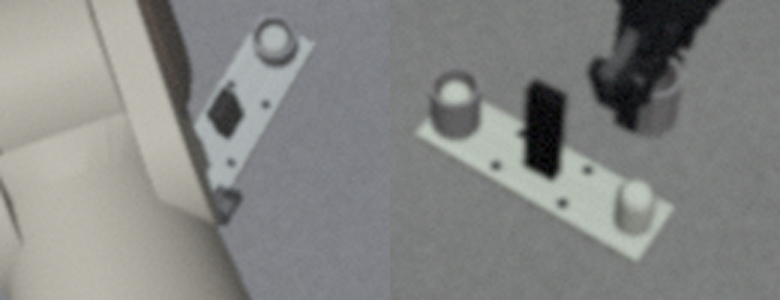

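{"name": "servo_tool", "arguments": {
  "motion": [
    [[1,1.5,15,0,0,-0.005],[1,1,20,0,0,0],[0,0,20,0,0,0],[0,0,12,0,0,0],[0,0,0,0,0,0]]
  ]
}}

```text
time: 8.1
ee_pos: [0.4409, 0.1581, 0.0903]
tcp_rot: [-179.9, -0.1, 150.1]
wrist_force: [0.3, -0.6, -2.2]
opening: 0.0393
```

```bash
python3 snap.py e 260 220 350 255; python3 go.py .4418 .1594 .036 150.2
cat > see.py <<'E'
import sys;from h import *
tag=sys.argv[1];tx,ty,tz=[float(a) for a in sys.argv[2:5]];yaw=np.radians(150.3);zb=tz-.0282
p=pickle.load(open(f"pics/side_{tag}.pkl","rb"));k=9
im=cv2.resize(p["color"][:,:,::-1],None,fx=k,fy=k,interpolation=cv2.INTER_CUBIC)
def l(P,col): cv2.polylines(im,[np.round((proj(p,P)+.5)*k-.5).astype(np.int32)],True,col,1)
l(circ((tx,ty),.02,zb),(255,0,0));l(circ((tx,ty),.02,zb+.045),(255,0,0))
v=np.load("carr_S.npy");s=v[:2]+.08*np.array([np.cos(v[2]),np.sin(v[2])])
l(circ(s,.0145,.008),(0,255,0));l(circ(s,.0105,.044),(0,255,0));l(circ(s,.0145,.038),(0,200,255))
l(box(*v[:2],v[2],.1,.028,0,.008)[[1,3,7,5]],(0,0,255))
c=proj(p,[*s,.05])[0]*k;x,y=c.astype(int)
cv2.imwrite(f"pics/see_{tag}.png",im[y-300:y+250,x-350:x+350]);print("S seat",s)
E
python3 see.py e $(python3 -c "
from workcell import bot
print(*bot.get_obs()['ee_pos'])")
```

```text
t 8.2 pos [0.442  0.1587 0.0926] rot [-179.99   -0.    150.14] F [ 1.1  0.6 -0.5] op 0.0394 q [ 20.  -6. -18.  78.  -0.  50.]
shift mm [ 0.5  0.5 56.6] shift in target frame [ 0.5  0.5 56.6] turn [-0.0001 -0.0001 -0.0011]
S seat [0.44002548 0.15673931]
```

View pics/see_e.png

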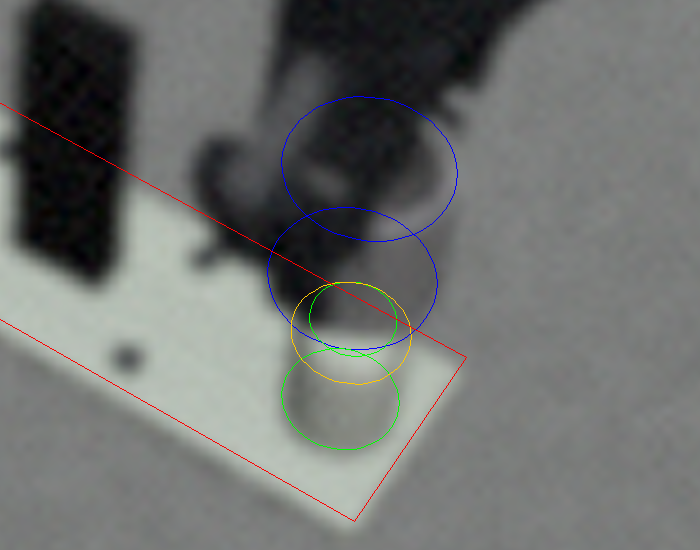

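{"name": "servo_tool", "arguments": {
  "motion": [
    [[0.8,2,0,0,0,0],[0.8,2.2,5,0,0,0],[0,0,8,0,0,0],[0,0,0,0,0,0]]
  ]
}}

```text
time: 8.6
ee_pos: [0.4421, 0.1633, 0.0783]
tcp_rot: [-179.9, -0.1, 150.2]
wrist_force: [-0.2, -0.8, -1.9]
opening: 0.0392
```

```bash
python3 snap.py f 260 220 350 255; python3 go.py .4427 .1632 .036 150.2
python3 see.py f $(python3 -c "
from workcell import bot
print(*bot.get_obs()['ee_pos'])")
```

```text
t 8.7 pos [0.4424 0.1634 0.0791] rot [-1.7997e+02 -2.0000e-02  1.5017e+02] F [-0.5 -0.3 -1.7] op 0.0386 q [ 20.  -6. -19.  76.  -0.  50.]
shift mm [-0.3  0.  43.1] shift in target frame [-0.3 -0.  43.1] turn [-0.0005 -0.0004 -0.0005]
S seat [0.44002548 0.15673931]
```

View pics/see_f.png

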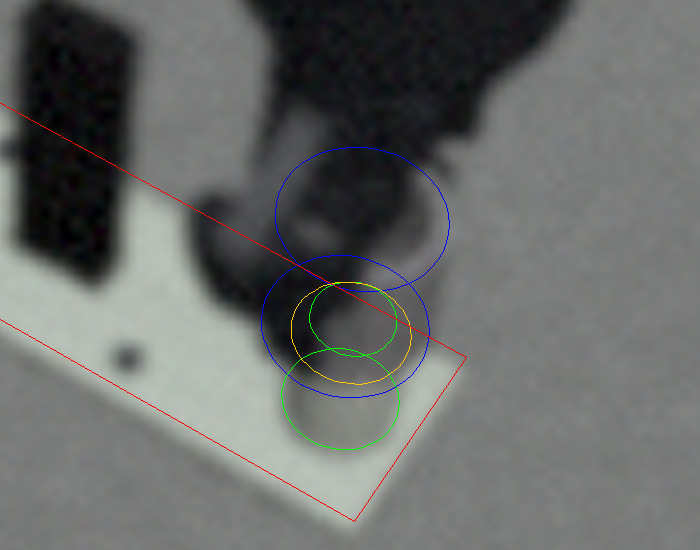

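{"name": "servo_tool", "arguments": {
  "motion": [
    [[0,0,3,0,0,0],[0,0,3,0,0,0],[0,0,3,0,0,0],[0,0,3,0,0,0]]
  ]
}}

```text
time: 9.1
ee_pos: [0.4426, 0.1634, 0.0672]
tcp_rot: [-180.0, -0.0, 150.2]
wrist_force: [-0.4, -1.0, -1.6]
opening: 0.0391
```

{"name": "servo_tool", "arguments": {
  "motion": [
    [[0,0,3,0,0,0],[0,0,3,0,0,0],[0,0,2,0,0,0]]
  ]
}}

```text
time: 9.4
ee_pos: [0.4425, 0.1633, 0.0591]
tcp_rot: [-180.0, -0.0, 150.2]
wrist_force: [-1.2, -1.0, -0.2]
opening: 0.0393
```

{"name": "servo_tool", "arguments": {
  "motion": [
    [[0,0,4,0,0,0],[0,0,4,0,0,0],[0,0,4,0,0,0],[0,0,4,0,0,0]]
  ]
}}

```text
time: 9.8
ee_pos: [0.4426, 0.1634, 0.0431]
tcp_rot: [-180.0, -0.0, 150.2]
wrist_force: [-1.5, -0.4, -0.7]
opening: 0.0388
```

{"name": "servo_tool", "arguments": {
  "motion": [
    [[0,0,3,0,0,0],[0,0,2,0,0,0],[0,0,1,0,0,0],[0,0,0,0,0,0]]
  ]
}}

```text
time: 10.2
ee_pos: [0.4426, 0.1634, 0.0373]
tcp_rot: [-180.0, -0.0, 150.2]
wrist_force: [-0.5, -1.1, -2.0]
opening: 0.0392
```

```bash
python3 snap.py g 260 220 350 255; python3 go.py .4427 .1632 .036 150.2
```

```text
t 10.3 pos [0.4427 0.1634 0.0375] rot [180.    -0.   150.16] F [-0.8 -0.7 -1.6] op 0.039 q [ 20.  -4. -23.  71.   0.  50.]
shift mm [-0.1 -0.2  1.5] shift in target frame [-0.1 -0.2  1.5] turn [ 0.0001 -0.0001 -0.0007]
```

View pics/snap_g.png

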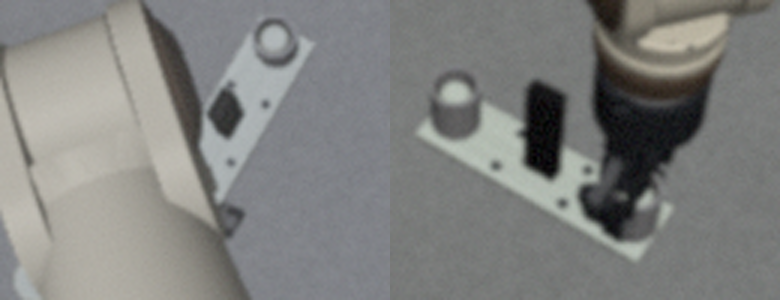

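Spigot engaged, no side force. I'll close the last ~1 mm gently and release.

{"name": "servo_tool", "arguments": {
  "motion": [
    [[0,0,1,0,0,0],[0,0,0.3,0,0,0]]
  ]
}}

```text
time: 10.5
ee_pos: [0.4427, 0.1634, 0.0362]
tcp_rot: [180.0, 0.0, 150.2]
wrist_force: [-0.5, -1.2, -0.7]
opening: 0.0395
```

{"name": "servo_tool", "arguments": {
  "motion": [
    [[0,0,0,0,0,0],[0,0,0,0,0,0],[0,0,0,0,0,0]]
  ],
  "gripper": 60
}}

```text
time: 10.8
ee_pos: [0.4429, 0.1635, 0.0364]
tcp_rot: [180.0, 0.0, 150.2]
wrist_force: [0.3, -0.0, -0.2]
opening: 0.0603
```

{"name": "servo_tool", "arguments": {
  "motion": [
    [[0,0,-8,0,0,0],[0,0,-20,0,0,0],[0,0,-35,0,0,0],[0,0,-40,0,0,0],[0,0,-30,0,0,0]]
  ]
}}

```text
time: 11.3
ee_pos: [0.4429, 0.1635, 0.1723]
tcp_rot: [179.9, 0.1, 150.2]
wrist_force: [-0.0, 0.2, 0.1]
opening: 0.0601
```

{"name": "servo_tool", "arguments": {
  "motion": [
    [[25,-20,0,0,0,0],[25,-20,0,0,0,0],[25,-20,0,0,0,0],[25,-20,0,0,0,0],[0,0,0,0,0,0]]
  ]
}}

```text
time: 11.8
ee_pos: [0.3139, 0.1433, 0.1704]
tcp_rot: [179.9, 0.0, 150.2]
wrist_force: [0.7, 0.8, 1.2]
opening: 0.06
```

```bash
python3 snap.py h 260 220 350 255; python3 go.py .5118 .1225 .2 150.2
cat > see2.py <<'E'
import sys;from h import *
tag=sys.argv[1]
for n,(x,y) in(("top",(270,213)),("side",(335,258))):
    p=pickle.load(open(f"pics/{n}_{tag}.pkl","rb"));k=6
    im=p["color"][y-48:y+48,x-60:x+60,::-1];cv2.imwrite(f"pics/s2_{n}_{tag}.png",cv2.resize(im,None,fx=k,fy=k,interpolation=cv2.INTER_CUBIC))
E
python3 see2.py h
```

```text
t 11.9 pos [0.3162 0.1439 0.1701] rot [1.7989e+02 8.0000e-02 1.5019e+02] F [-0.1  0.3  0. ] op 0.0602 q [ 24. -24. -24.  90.  -0.  54.]
shift mm [-180.4   78.7  -29.5] shift in target frame [-180.3   78.6  -29.9] turn [ 0.002   0.0014 -0.0002]
```

View pics/s2_side_h.png

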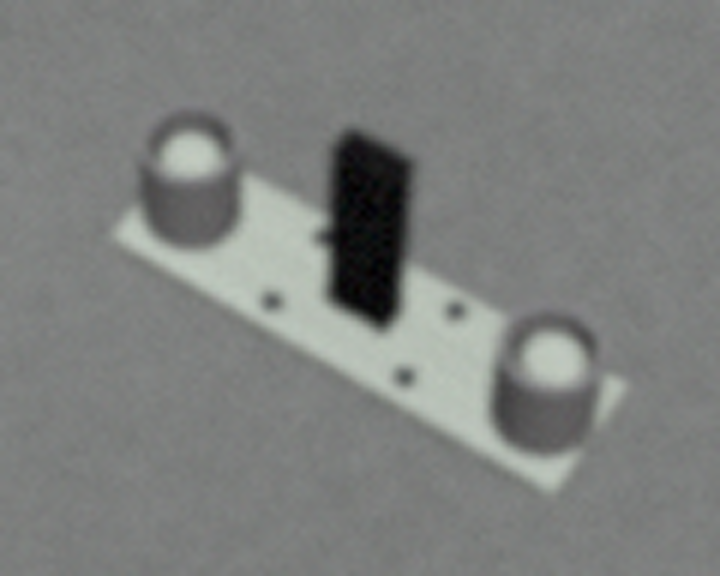

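View pics/s2_top_h.png

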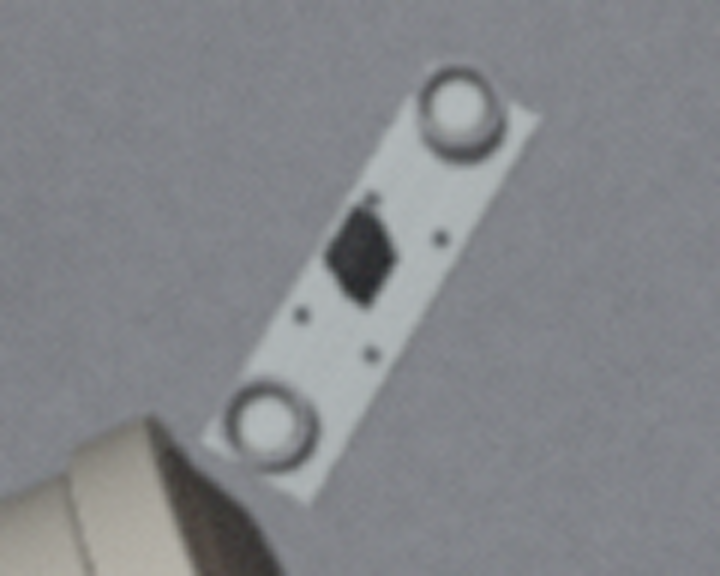

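The picture shows both sleeves seated alike: side (548,380) and (190,180) in the crop, each with the spigot tip inside the rim. The carrier hasn't moved. Next, the handle.

{"name": "servo_tool", "arguments": {
  "motion": [
    [[-25,11,0,0,0,0],[-40,17.7,0,0,0,0],[-45,20,0,0,0,0],[-45,20,0,0,0,0],[-25,11,0,0,0,0]]
  ]
}}

```text
time: 12.4
ee_pos: [0.5157, 0.1226, 0.168]
tcp_rot: [-180.0, -0.0, 150.1]
wrist_force: [-0.4, -0.0, 0.0]
opening: 0.0599
```

{"name": "servo_tool", "arguments": {
  "motion": [
    [[0,0,15,0,0,0],[0,0,20,0,0,0],[0,0,10,0,0,0],[0,0,0,0,0,0]]
  ]
}}

```text
time: 12.8
ee_pos: [0.511, 0.1232, 0.1223]
tcp_rot: [-179.9, -0.1, 150.2]
wrist_force: [-0.4, 0.2, 0.2]
opening: 0.0596
```

```bash
python3 snap.py i 260 220 340 240; python3 go.py .5121 .1236 .085 150.2
```

```text
t 12.9 pos [0.5118 0.1235 0.1246] rot [1.7999e+02 1.0000e-02 1.5017e+02] F [0.2 0.3 0.7] op 0.0603 q [14.  1. -8. 81.  0. 43.]
shift mm [-0.2  0.3 39.6] shift in target frame [-0.2  0.3 39.6] turn [ 0.0002  0.0001 -0.0005]
```

View pics/snap_i.png

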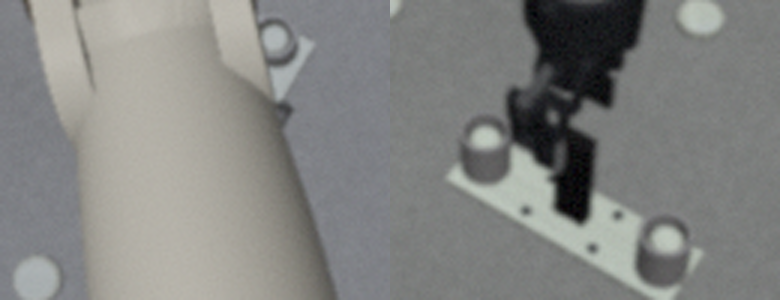

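{"name": "servo_tool", "arguments": {
  "motion": [
    [[0,0,6,0,0,0],[0,0,8,0,0,0],[0,0,8,0,0,0]]
  ]
}}

```text
time: 13.2
ee_pos: [0.512, 0.1234, 0.1019]
tcp_rot: [180.0, 0.0, 150.2]
wrist_force: [-0.1, 0.9, 0.6]
opening: 0.06
```

{"name": "servo_tool", "arguments": {
  "motion": [
    [[0,0,8,0,0,0],[0,0,6,0,0,0],[0,0,3.5,0,0,0],[0,0,0,0,0,0]]
  ]
}}

```text
time: 13.6
ee_pos: [0.5116, 0.1233, 0.084]
tcp_rot: [-180.0, -0.0, 150.2]
wrist_force: [0.6, 0.6, 0.3]
opening: 0.06
```

{"name": "servo_tool", "arguments": {
  "motion": [
    [[0,0,0,0,0,0],[0,0,0,0,0,0],[0,0,0,0,0,0],[0,0,0,0,0,0],[0,0,0,0,0,0]]
  ],
  "gripper": 22,
  "newtons": 30
}}

```text
time: 14.1
ee_pos: [0.512, 0.1233, 0.0848]
tcp_rot: [180.0, 0.0, 150.2]
wrist_force: [0.9, 0.4, 1.3]
opening: 0.022
```

```bash
python3 snap.py j 260 220 340 240; python3 go.py .5121 .1236 .085 150.2
```

```text
t 14.2 pos [0.5119 0.1233 0.0847] rot [180.     0.   150.16] F [0.2 0.  0.5] op 0.0221 q [ 14.   2. -12.  77.   0.  43.]
shift mm [-0.   0.3 -0.3] shift in target frame [-0.   0.3 -0.3] turn [ 0.0001  0.     -0.0007]
```

View pics/snap_j.png

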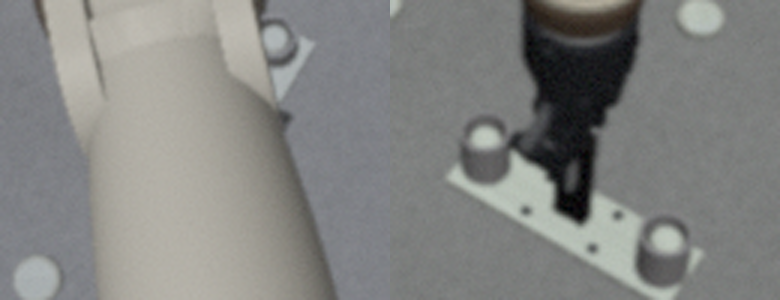

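Handle between the jaws, nothing touching yet. Closing fully.

{"name": "servo_tool", "arguments": {
  "motion": [
    [[0,0,0,0,0,0],[0,0,0,0,0,0],[0,0,0,0,0,0],[0,0,0,0,0,0]]
  ],
  "gripper": 2,
  "newtons": 30
}}

```text
time: 14.6
ee_pos: [0.5118, 0.1232, 0.0846]
tcp_rot: [-180.0, -0.0, 150.2]
wrist_force: [-0.4, -1.2, -0.6]
opening: 0.0135
```

{"name": "servo_tool", "arguments": {
  "motion": [
    [[0,0,0,0,0,0],[0,0,0,0,0,0],[0,0,0,0,0,0]]
  ],
  "newtons": 100
}}

```text
time: 14.9
ee_pos: [0.5119, 0.1232, 0.0847]
tcp_rot: [-180.0, -0.0, 150.2]
wrist_force: [-0.8, -2.2, 0.9]
opening: 0.0132
```

{"name": "servo_tool", "arguments": {
  "motion": [
    [[0,0,-2,0,0,0],[0,0,-4,0,0,0],[0,0,-4,0,0,0],[0,0,-2,0,0,0],[0,0,0,0,0,0]]
  ]
}}

```text
time: 15.4
ee_pos: [0.5121, 0.1234, 0.0971]
tcp_rot: [180.0, 0.0, 150.2]
wrist_force: [0.7, 0.1, -7.4]
opening: 0.0128
```

```bash
python3 snap.py k 260 220 340 240; python3 go.py .5121 .1236 .185 150.2;python3 -c "
from workcell import bot
o=bot.get_obs();print(o['torque'],o['wrist_force'])"
```

```text
t 15.5 pos [0.5119 0.1233 0.0966] rot [-180.     -0.    150.16] F [ 0.6 -0.4 -7.9] op 0.0129 q [ 14.   2. -10.  78.   0.  43.]
shift mm [ -0.    0.3 -88.4] shift in target frame [ -0.    0.4 -88.4] turn [-0.     -0.0001 -0.0007]
[ 0.00639591  0.02304154 -0.07695145] [ 0.60736673 -0.40813653 -7.85997546]
```

View pics/snap_k.png

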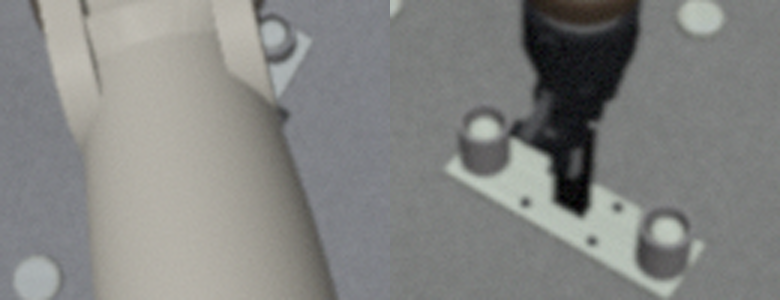

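The full weight (~7.8 N) is held with negligible tilting moment. Lifting to 100 mm.

{"name": "servo_tool", "arguments": {
  "motion": [
    [[0,0,-5,0,0,0],[0,0,-9,0,0,0],[0,0,-12,0,0,0],[0,0,-12,0,0,0],[0,0,-12,0,0,0]]
  ]
}}

```text
time: 16.0
ee_pos: [0.5122, 0.1234, 0.1483]
tcp_rot: [180.0, 0.0, 150.2]
wrist_force: [0.5, 0.0, -7.4]
opening: 0.013
```

{"name": "servo_tool", "arguments": {
  "motion": [
    [[0,0,-12,0,0,0],[0,0,-12,0,0,0],[0,0,-8,0,0,0],[0,0,-4.5,0,0,0],[0,0,-2,0,0,0]]
  ]
}}

```text
time: 16.5
ee_pos: [0.512, 0.1233, 0.1856]
tcp_rot: [180.0, 0.0, 150.2]
wrist_force: [0.1, -0.8, -7.4]
opening: 0.0128
```

{"name": "servo_tool", "arguments": {
  "motion": [
    [[0,0,0,0,0,0],[0,0,0,0,0,0],[0,0,0,0,0,0],[0,0,0,0,0,0],[0,0,0,0,0,0]]
  ]
}}

```text
time: 17.0
ee_pos: [0.5118, 0.1233, 0.185]
tcp_rot: [-180.0, -0.0, 150.2]
wrist_force: [-0.0, -0.2, -6.9]
opening: 0.0128
```

{"name": "servo_tool", "arguments": {
  "motion": [
    [[0,0,0,0,0,0],[0,0,0,0,0,0],[0,0,0,0,0,0],[0,0,0,0,0,0],[0,0,0,0,0,0]]
  ]
}}

```text
time: 17.5
ee_pos: [0.5119, 0.1233, 0.1852]
tcp_rot: [180.0, -0.0, 150.2]
wrist_force: [-0.1, -0.8, -6.7]
opening: 0.0131
```

```bash
python3 snap.py l 260 220 340 215; python3 go.py .5121 .1236 .185 150.2;python3 - <<'E'
import pickle,cv2
p=pickle.load(open("pics/side_l.pkl","rb"))["color"]
cv2.imwrite("pics/l_full.png",p[:,:,::-1])
E
```

```text
t 17.6 pos [0.5119 0.1233 0.1852] rot [180.     0.   150.16] F [-0.1 -0.7 -7.8] op 0.0126 q [14.  1. -1. 88.  0. 43.]
shift mm [-0.   0.3  0.2] shift in target frame [-0.   0.3  0.2] turn [ 0.0001  0.0001 -0.0007]
```

View pics/snap_l.png

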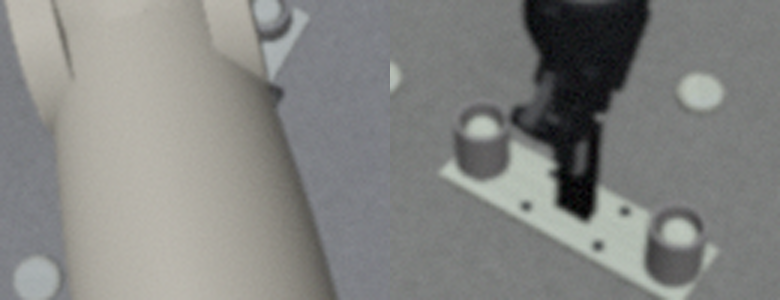

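View pics/l_full.png

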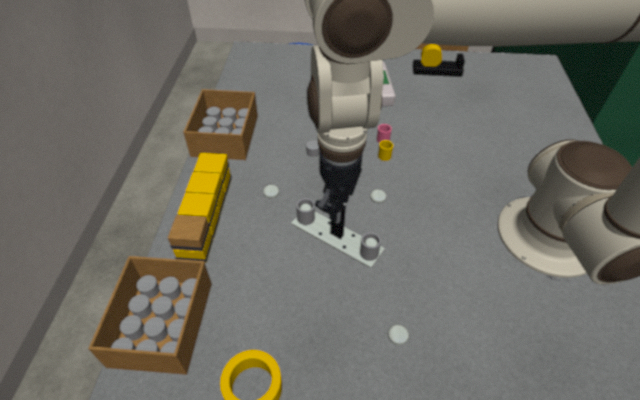

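The carrier hangs level with both sleeves seated, at side (338,236). TCP has risen from 0.0847 to 0.1852 m and is steady.

```bash
python3 -c "
from workcell import bot
print(bot.job_done())"
```

```text
the job is handed in; nothing more can be done
None
```

The loose grey sleeve is fully down on the empty spigot. The arm is holding the carrier by its handle about 100 mm above the bench with both sleeves on it. I handed the job in at about 17.6 s of the 64 s.

**Last checks:**
- **Lift:** the gripper rose from 0.0847 m to 0.1852 m and stayed there for a second. It carried a steady load of about 7–8 N, which fits the carrier plus two sleeves.
- **Level:** tool tilt read 0.0°, the moment at the wrist was negligible, and the carrier looks level in the side view.
- **Seating:** the sleeve went down to its calculated seated height with almost no force, and both sleeves look equally seated in both views before the lift.
- **Other parts:** nothing else was touched, and the bystanders visible in the side view are in their original places. The arm hid the spacer and part of the sleeve area in that last picture.

**What disagreed:** the two cameras placed the carrier about 5 mm apart. I used the held sleeve as the reference in the side view; that agreed with the top camera, and the sleeve then went on without sideways force. The top camera was mostly blocked by the arm during fitting and lifting, so the final level check rests on the side view and the wrist readings.

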